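# Set the rear light charging

## Robot

A 6-joint arm with a two-finger parallel gripper is mounted at the origin on the work surface. World frame = base frame: x ahead of the robot, y to its left, z up, the work surface at z = 0. Lengths are in mm, angles in rad, forces in N, time in s.
With the tool pointing down it reaches from about 300 to 775 mm from the base axis. Payload 14.6 kg.
Tool frame: the origin (TCP) lies on the centre line of the jaws, within the pads' length; the fingertips stand manip.tcp_to_tips ahead of it and the grasp point (between the pads) lies 5 mm behind it (manip.tcp_to_tips is the distance from the TCP to the fingertips, in mm); z points along the fingers, y is the direction in which the jaws open and shut (so a half turn about z gives the same grasp; the last joint's range is limited). The gripper opens to 94 mm and grips with 3 to 60 N. Pads are 16 mm wide; open, the fingers measure 119 mm over their backs; the gripper's body (75 mm by 177 mm) begins 78 mm behind the grasp point.
Start: joints at [-1.346, 0.3, 1.521, -0, 1.321, -0.067], TCP at [158.215, -526.742, 192.046] pointing down, gripper open.
Joint ranges: [-3.03, 3.03], [-0.79, 2.21], [0.23, 2.52], [-1.04, 4.18], [0, 3.07], [-2.55, 2.55]. Speed limits (rad/s): [2.22, 2.22, 2.57, 3.14, 3.14, 3.14].

## Interface

Orientations are given as [roll, pitch, yaw] about the fixed x, y, z axes, in that order (R = Rz(yaw) Ry(pitch) Rx(roll)).
In Python, from cell import manip, optics, workorder gives the robot as it stands. The module is installed in compiled form; this text tells all that it offers.
- The arm moves only by the tool jog_arm, never from a script. Its argument "deltas" is text: rows parted by semicolons, each of 5 numbers parted by spaces: the shift along the tool's x, y, z in mm, then the turn about the tool's z in rad, then the finger opening in mm, from 0 to 94. In form: tx ty tz twist grip; .... A call has exactly 10 rows; each row is the pose to reach, as a shift and turn from the pose commanded when the call began, along the tool's axes at that moment; what a row does not reach only later rows make up. A row lasts 1/8 s, in which the tool goes at most 62.5 mm and 10.7 degrees, less where a joint would pass 70% of its speed; a pose out of reach is approached as far as the arm can. A call with a gripper value outside its range is refused whole. The fingers move at their own pace and stop on an object; "squeeze" is the grip in N (left out, the last holds). Time passes only in rows, so rows that repeat a pose let the fingers close, or fill a call up. It gives the time, the measured TCP pose, the force and the opening at its end, in the units of the state.
- manip.read_state(): the state, without advancing time (a new reading comes with each control period).
- optics.camera(name): name is "scene" or "top" or "wrist"; returns (picture, depth): 384x512x3 uint8, red, green, blue; 384x512 float32, mm along the optical axis (not along the pixel's ray), 0 where there is no reading.
- optics.get_calibration(name): a dict with "intrinsics" (3x3 intrinsics, pixels), "R" (3x3) and "t" (3): a world point X has camera coordinates R X + t; the wrist camera has in their place "hand_eye" (4x4, takes a point from camera to tool coordinates, whose origin is the TCP and whose axes are the flange's). Camera axes: x right, y down, z forward; pixel columns grow to the right and rows downward; lengths in mm; the calibration is good to about 2 mm. The wrist camera is an equidistant fisheye: a pixel r from the principal point sees the ray r / f radians off the axis. A picture is of the moment at which its call begins: read the wrist's pose just before it. get_calibration takes no time and is no camera call.
- workorder.sign_off(): hands the job in, once; it reports no verdict.
The state is a dict: "clock": time; "joints": joint angles; "qd": joint speeds; "effort": joint torques, N m; "eef_pos": TCP position; "eef_rot": TCP orientation; "wrist_force": force on the tool from outside, world axes, zero at the start; "moment": the same for the moment, N m; "finger_gap": finger opening in mm.
Only numpy, scipy, OpenCV 4.12 (cv2) and the standard library are available. Lean on these libraries where they do the work, as an engineer would, in place of code of your own. Each camera call takes 0.05 s, during which the arm holds its last target.

## Task

Set the bicycle's rear light charging: first press the white rear light down until it sits fully home in its charging cradle, then press the raised end of the rocker switch until it is fully over, and last press the round start key all the way down and let it come back up. Do it by pressing with the closed fingertips only; lift nothing, do not press the square cancel key, and leave everything else where it is.

Things in the scene. Friction and masses are not known exactly. Their poses are not given: they have to be found in the camera images.
- light (a joint): how far the rear light is pressed into its cradle, m: about 0 to 0.002 at the start (standing proud), 0.010 fully home; negative if it is pulled up out of the cradle. It slides straight down against about 4 N of friction and stays where it is left
- light_top (a point): centre of the top face of the white silicone rear light, a rounded block 66 x 38 mm seen from above (flat top 52 x 26 mm with three small round lenses), standing in a plain grey low-walled charging cradle 84 x 56 mm; the long side is this frame's x. At the start its top is about 60 mm above the shelf and 22 mm above the cradle's highest walls. z is up; press straight down, travel 10 mm
- rocker (a joint): angle of the rocker switch paddle, rad: about 0 at the start (off, the end away from the robot raised), 0.32 fully over (on, that end down). Stays where it is left; about 4 N at the press point moves it
- rocker_press (a point): press point on top of the paddle of the rocker switch, 24 mm from its pivot line towards the end that is raised at the start (the far end, marked with a short cross line). Flat grey paddle 70 x 46 mm, 8 mm thick, on a grey box 90 x 62 mm, 26 mm tall. The point moves with the paddle: about 56 mm above the shelf at the start, 7.6 mm lower when fully over. This frame's x runs level from the pivot to the raised end at joint value 0, and turns down with the paddle
- round_key (a joint): how far the round start key is pressed, m: 0 up, 0.007 fully down; a spring (2 N at first, 6 N fully down) brings it back up
- round_key_top (a point): centre of the flat top of the round start key: grey, 36 mm across, standing 12 mm above its grey box of 68 x 68 mm; the top is 50 mm above the shelf. Press straight down, travel 7 mm
- square_key (a joint): how far the square cancel key is pressed, m: 0 up, 0.007 fully down (same spring). To be left alone
- square_key_top (a point): centre of the top of the square cancel key: same grey and height as the round key, 36 x 36 mm, on a like box. To be left alone. The light, the switch and the two keys are fixed on one plywood board 360 x 330 x 12 mm, about 145 to 155 mm apart in two rows of two, any of them in any place
- crank_puller: the stainless steel crank puller, a stepped turned post 26 mm across and 46 mm tall, standing among the four units on the board; origin under its centre
- hex_set: the grey folding hex key set, 80 x 26 x 18 mm, lying on the board between units; origin under its centre
- brake_block: a black brake pad 55 x 11 x 10 mm with a short steel stud, lying on the board between units; origin under its centre
- pad_dish: white ceramic dish of brake pads, 120 mm across, 28 mm tall, left of the board; origin under its centre
- lube: chain oil bottle, 44 mm across, 130 mm tall, right of the board; origin under its centre
- bell: domed brass bicycle bell, 54 mm across, 39 mm tall, right of the board; origin under its centre
- patch_tin: aluminium patch tin 75 x 45 x 22 mm, on the left; origin under its centre

How it is judged (in metres and radians):
On the way, in this order (a step that is already met when the one before it is completed fails the run):
1. the rear light is pressed home in its cradle (value of joint light above 0.008 m), for 0.1 s.
2. the rocker switch is pressed over (value of joint rocker above 0.26 rad), for 0.1 s.
3. the round start key is pressed down (value of joint round_key above 0.0055 m), for 0.05 s.
4. the round start key is let up again (value of joint round_key below 0.0015 m), for 0.1 s.
At the end, for the whole second after the job is handed in: The light is down in its cradle (more than 8 of its 10 mm), the rocker is over (more than 0.26 of 0.32 rad), both keys are up (within 1.5 mm), all pressed in the stated order (value of joint light above 0.008 m and value of joint rocker above 0.26 rad and value of joint each of round_key, square_key below 0.0015 m); the robot touches nothing.
It fails at once if the rocker is moved over before the light is home (value of joint rocker above 0.13 rad and value of joint light below 0.0075 m).
It fails at once if the round start key is pressed before the light is home and the rocker over (value of joint round_key above 0.003 m and (value of joint light below 0.0075 m or value of joint rocker below 0.25 rad)).
It fails at once if the square cancel key is pressed (value of joint square_key above 0.003 m).
It fails at once if the light is pulled up instead of pressed (value of joint light below -0.004 m).
It fails at once if something else is lifted or shifted more than 20 mm (distance of any of crank_puller, hex_set, brake_block, pad_dish, lube, bell, patch_tin from where it was at the start of the episode above 0.02 m).
It also fails if it takes over 38 s, if anything falls off the work surface, if the arm or the gripper's body presses on something with over 40 N, if the wrist force passes 120 N, or if a joint passes its speed limit or range.

## Working session

There is one attempt and no reset: what is moved stays moved. The work goes in short steps, Python scripts to look and compute and a tool call to move; the robot and the scene stay as the last step left them, time stands still between calls to the robot, and variables do not carry over. Pictures are saved under pics/ and viewed, and the job is handed in when it is done.

Besides the shell and the picture viewer there is one more tool, called after "Request:" in YAML: its name, and indented under it one key for each argument. jog_arm: Moves the arm, as the interface text tells. Its arguments: {"type":"object","properties":{"deltas":{"type":"string"},"squeeze":{"type":"number"}},"required":["deltas"]}

```bash
mkdir -p pics
python3 - <<'E'
from cell import manip, optics
import cv2,numpy as np
s=manip.read_state();print({k:np.round(v,3) for k,v in s.items()},manip.tcp_to_tips)
for n in("top","scene"):
    p,d=optics.camera(n);c=optics.get_calibration(n);print(n,c)
    cv2.imwrite(f"pics/{n}.png",cv2.cvtColor(p,cv2.COLOR_RGB2BGR));np.save(f"{n}_d.npy",d);np.save(f"{n}_p.npy",p)
E
```

```text
{'clock': np.float64(0.0), 'joints': array([-1.346,  0.3  ,  1.522, -0.   ,  1.321, -0.067]), 'qd': array([-0.001,  0.001,  0.001,  0.002,  0.001,  0.001]), 'effort': array([ 0.0000e+00, -5.3181e+01, -3.5274e+01,  7.1000e-02,  2.4000e-02,
       -0.0000e+00]), 'eef_pos': array([ 158.163, -526.49 ,  191.471]), 'eef_rot': array([-3.14 , -0.   ,  0.292]), 'wrist_force': array([-0.275, -0.192, -0.228]), 'moment': array([-0.018, -0.023,  0.015]), 'finger_gap': np.float64(94.066)} 14.0
top {'intrinsics': array([[420.53837242,   0.        , 254.13047858],
       [  0.        , 420.53837242, 190.10953964],
       [  0.        ,   0.        ,   1.        ]]), 'R': array([[ 0.00586916, -0.99984636, -0.01651714],
       [-0.99627937, -0.00442639, -0.08606875],
       [ 0.08598242,  0.01696084, -0.99615227]]), 't': array([9.27211963e-01, 5.19018058e+02, 1.34600629e+03])}
scene {'intrinsics': array([[470.68747212,   0.        , 255.37035306],
       [  0.        , 470.68747212, 203.46990524],
       [  0.        ,   0.        ,   1.        ]]), 'R': array([[ 0.78713694,  0.61675278, -0.0056076 ],
       [ 0.33785532, -0.43876201, -0.83267141],
       [-0.51601281,  0.65353187, -0.55373899]]), 't': array([-404.09095778, -112.8288851 , 1611.57382071])}
```

View pics/top.png

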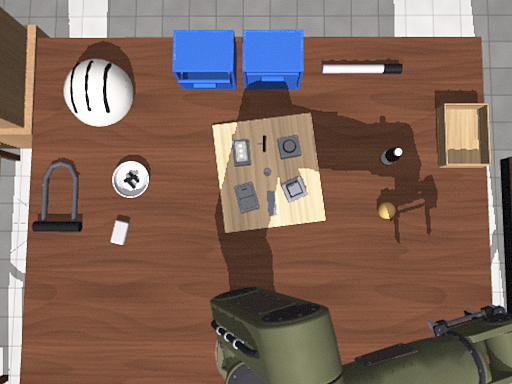

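View pics/scene.png

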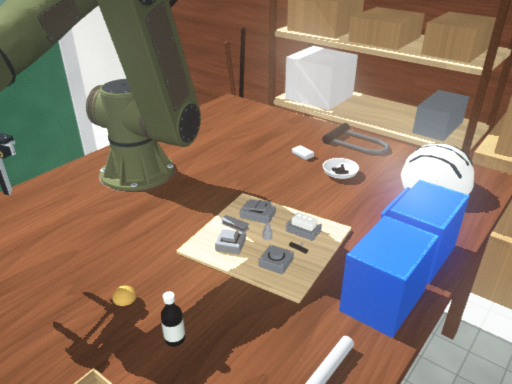

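The top view shows the light near (241,150), round key (289,147), square key (294,188), rocker (246,197) and the puller post at (267,172). I'll zoom in and measure.

```bash
cat > h.py <<'E'
import numpy as np
from cell import optics
def ray(n,u,v,z):
    c=optics.get_calibration(n);K=c["intrinsics"];R=c["R"];t=c["t"]
    d=R.T@np.linalg.inv(K)@np.array([u,v,1.]);o=-R.T@t
    return o+d*(z-o[2])/d[2]
E
python3 - <<'E'
import cv2,numpy as np
from h import ray
from cell import optics
p=np.load("top_p.npy");d=np.load("top_d.npy")
c=p[105:240,205:335];cv2.imwrite("pics/topz.png",cv2.cvtColor(cv2.resize(c,None,fx=4.4,fy=4.4,interpolation=cv2.INTER_CUBIC),cv2.COLOR_RGB2BGR))
# height map
cal=optics.get_calibration("top");K=cal["intrinsics"];R=cal["R"];t=cal["t"]
v,u=np.mgrid[0:384,0:512];P=np.stack([(u-K[0,2])/K[0,0]*d,(v-K[1,2])/K[1,1]*d,d],-1)
W=(P-t)@R; np.save("top_W.npy",W)
for (a,b) in [(241,150),(289,147),(294,188),(246,197),(267,172),(225,165)]:
    print(a,b,W[b,a].round(1))
H=W[105:240,205:335,2];im=np.clip(H*3.2,0,255).astype(np.uint8)
cv2.imwrite("pics/toph.png",cv2.applyColorMap(cv2.resize(im,None,fx=4.4,fy=4.4,interpolation=cv2.INTER_NEAREST),cv2.COLORMAP_JET))
p=np.load("scene_p.npy")[185:290,175:355]
cv2.imwrite("pics/scz.png",cv2.cvtColor(cv2.resize(p,None,fx=4.4,fy=4.4,interpolation=cv2.INTER_CUBIC),cv2.COLOR_RGB2BGR))
E
```

```text
241 150 [644.5  45.7  57.8]
289 147 [ 656.2 -108.1   49.7]
294 188 [ 524.2 -124.    47.5]
246 197 [494.1  28.7  54.9]
267 172 [574.4 -37.6  54.2]
225 165 [602.7 100.4  11.8]
```

View pics/topz.png

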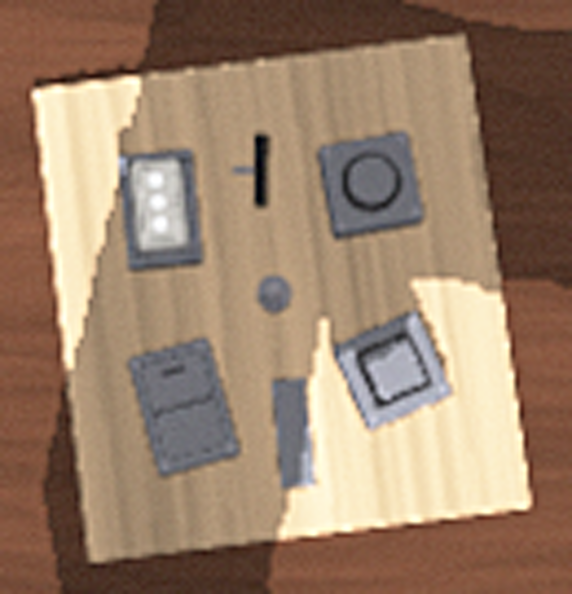

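View pics/toph.png

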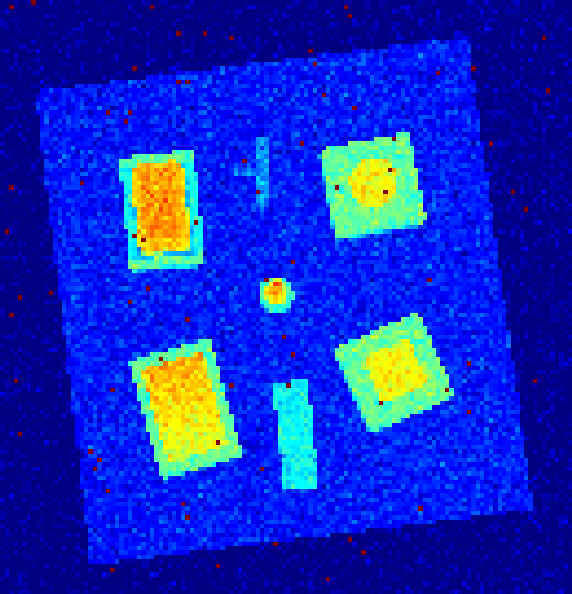

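View pics/scz.png

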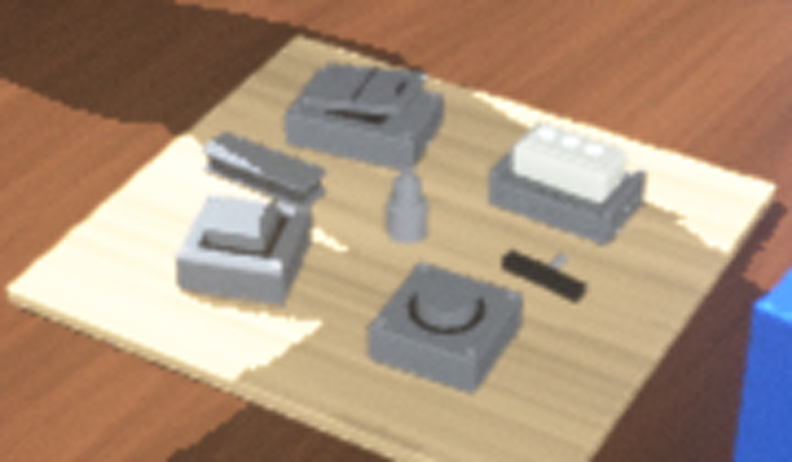

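Light orange/blue heights separate cleanly in the height map. Next, the centres and angles.

```bash
cat >> h.py <<'E'
def rect(W,c,r,lo,hi):
    import cv2
    m=((W[...,2]>lo)&(W[...,2]<hi)&(np.hypot(W[...,0]-c[0],W[...,1]-c[1])<r)).astype(np.uint8)
    m=cv2.morphologyEx(m,cv2.MORPH_CLOSE,np.ones((3,3)))
    n,l,s,_=cv2.connectedComponentsWithStats(m);k=1+np.argmax(s[1:,4]);q=l==k
    P=W[q&(W[...,2]>lo)]
    b=cv2.minAreaRect(P[:,:2].astype(np.float32))
    print("n",len(P),"mean",P.mean(0).round(1),"medz",np.median(P[:,2]).round(1),"rect",np.round(b[0],1),np.round(b[1],1),round(b[2],1),np.round(cv2.boxPoints(b),0).tolist())
E
python3 - <<'E'
import numpy as np
from h import *
W=np.load("top_W.npy")
for n,c,lo,hi in [("light",(644,46),46,75),("cradle",(644,46),24,75),("round",(656,-108),44.5,60),("roundbox",(656,-108),26,60),("rockpad",(494,29),42.5,75),("rockbox",(494,29),26,75),("square",(524,-124),44.5,60),("puller",(574,-38),20,70)]:
    print(n,end=' ');rect(W,c,62 if n!="puller" else 25,lo,hi)
# image centers
for n,u,v,z in [("light",205+161/4.4,105+203/4.4,59),("round",205+372/4.4,105+181/4.4,50),("mark",205+172/4.4,105+371/4.4,57)]: print(n,ray("top",u,v,z).round(1))
for n,u,v,z in [("light",175+575/4.4,185+145/4.4,60),("round",175+446/4.4,185+302/4.4,50),("mark",175+358/4.4,185+85/4.4,57)]: print(n,ray("scene",u,v,z).round(1))
E
```

```text
light n 239 mean [639.1  45.5  61.7] medz 56.1 rect [535.4  26.4] [280.4  41.3] 10.6 [[394.0, 21.0], [401.0, -20.0], [677.0, 32.0], [669.0, 72.0]]
cradle n 437 mean [637.9  45.1  54.9] medz 51.5 rect [540.1  30.8] [289.5  57.9] 8.6 [[393.0, 38.0], [401.0, -20.0], [688.0, 24.0], [679.0, 81.0]]
round n 95 mean [ 654.3 -106.8   78. ] medz 50.1 rect [541.9 -60. ] [ 33.3 290.5] 67.4 [[401.0, -20.0], [670.0, -131.0], [682.0, -100.0], [414.0, 11.0]]
roundbox n 442 mean [ 656.4 -108.2   52.4] medz 38.7 rect [547.8 -89.1] [ 82.2 313.6] 79.3 [[386.0, -100.0], [694.0, -159.0], [709.0, -78.0], [401.0, -20.0]]
rockpad n 325 mean [494.7  27.2  55.6] medz 51.7 rect [462.5  16.2] [138.1  57. ] 17.5 [[388.0, 23.0], [405.0, -32.0], [537.0, 10.0], [520.0, 64.0]]
rockbox n 539 mean [493.4  26.8  50.8] medz 47.3 rect [466.8  19.7] [147.3  62. ] 15.8 [[387.0, 29.0], [404.0, -30.0], [546.0, 10.0], [529.0, 70.0]]
square n 127 mean [ 521.9 -125.    49.7] medz 49.7 rect [ 521.8 -125.1] [36.  35.5] 22.4 [[498.0, -116.0], [512.0, -148.0], [545.0, -135.0], [532.0, -102.0]]
puller n 53 mean [577.4 -38.4  42. ] medz 37.8 rect [578.8 -39.4] [23.4 22.8] 2.4 [[567.0, -29.0], [568.0, -51.0], [591.0, -50.0], [590.0, -28.0]]
light [640.6  43.8  59. ]
round [ 658.9 -109.8   50. ]
mark [518.4  34.9  57. ]
light [652.8  42.6  60. ]
round [ 671.3 -117.1   50. ]
mark [503.9  17.2  57. ]
```

The scene and top rays disagree by about 12 mm. Bad depth pixels also spoil the fits, so I'll filter them and compare the views properly.

```bash
sed -i 's/P=W\[q&(W\[...,2\]>lo)\]/P=W[q\&(W[...,2]>lo)\&(W[...,2]<hi)]/' h.py
python3 - <<'E'
import numpy as np,cv2
from h import *
def world(n):
    d=np.load(f"{n}_d.npy");cal=optics.get_calibration(n);K=cal["intrinsics"];R=cal["R"];t=cal["t"]
    v,u=np.mgrid[0:384,0:512];P=np.stack([(u-K[0,2])/K[0,0]*d,(v-K[1,2])/K[1,1]*d,d],-1)
    return (P-t)@R
for cam in("top","scene"):
    W=world(cam);np.save(cam+"_W.npy",W);print(cam)
    for n,c,lo,hi in [("light",(640,45),48,70),("cradle",(640,45),26,75),("round",(656,-108),45,60),("roundbox",(656,-108),27,60),("rockpad",(494,29),43,75),("rockbox",(494,29),26,75),("square",(524,-124),45,60),("puller",(574,-38),20,70)]:
        print(n,end=' ')
        try: rect(W,c,62 if n!="puller" else 25,lo,hi)
        except Exception as e: print(e)
W=np.load("scene_W.npy")
for (u,v) in [(300,250),(305,218),(258,211),(276,254),(240,270),(200,250),(320,225),(120,330)]: print(u,v,W[v-1:v+2,u-1:u+2].reshape(-1,3).mean(0).round(1) )
E
```

```text
top
light n 235 mean [640.3  45.9  56.2] medz 56.2 rect [641.1  46.3] [65.7 37.4] 5.6 [[607.0, 62.0], [610.0, 25.0], [676.0, 31.0], [672.0, 68.0]]
cradle n 421 mean [639.7  45.6  46.3] medz 52.0 rect [641.2  46.1] [85.6 55.7] 6.1 [[596.0, 69.0], [602.0, 14.0], [687.0, 23.0], [681.0, 78.0]]
round n 90 mean [ 659.4 -108.8   50.1] medz 50.1 rect [ 659.2 -108.4] [33.1 32.6] 5.1 [[641.0, -94.0], [644.0, -126.0], [677.0, -123.0], [674.0, -91.0]]
roundbox n 438 mean [ 658.7 -109.    40.2] medz 38.7 rect [ 659.9 -109.5] [68.5 68. ] 11.2 [[620.0, -83.0], [633.0, -150.0], [700.0, -136.0], [687.0, -70.0]]
rockpad n 317 mean [495.   27.7  51.6] medz 51.9 rect [494.4  26.5] [71.  56.5] 17.5 [[452.0, 43.0], [469.0, -11.0], [537.0, 10.0], [520.0, 64.0]]
rockbox n 537 mean [493.7  27.   45.8] medz 47.3 rect [494.5  27.5] [89.7 62. ] 15.8 [[443.0, 45.0], [460.0, -14.0], [546.0, 10.0], [529.0, 70.0]]
square n 123 mean [ 522.  -125.    49.8] medz 49.8 rect [ 522. -125.] [35.5 35.5] 22.1 [[499.0, -115.0], [512.0, -148.0], [545.0, -135.0], [532.0, -102.0]]
puller n 53 mean [577.4 -38.4  42. ] medz 37.8 r
[... 840 characters left out ...]
6.0, 62.0]]
rockbox n 497 mean [506.4  21.8  41.2] medz 39.6 rect [499.6  28.1] [89.6 65.2] 16.5 [[447.0, 47.0], [466.0, -16.0], [552.0, 10.0], [533.0, 72.0]]
square n 121 mean [ 526.5 -124.3   47.6] medz 47.6 rect [ 526.9 -123.4] [37.7 38.6] 21.1 [[502.0, -112.0], [516.0, -148.0], [551.0, -135.0], [538.0, -99.0]]
puller n 102 mean [585.8 -40.9  37. ] medz 34.4 rect [585.4 -40.8] [21.6 22. ] 37.3 [[570.0, -39.0], [583.0, -56.0], [601.0, -43.0], [587.0, -26.0]]
300 250 [686.2 -31.5  13.6]
305 218 [648.2  46.7  55.6]
258 211 [512.8  13.2  40. ]
276 254 [ 669.2 -115.7   46.8]
240 270 [ 608.9 -183.9    9.5]
200 250 [ 476.  -188.2    9.9]
320 225 [682.4  71.2  33.2]
120 330 [ 517.1 -484.8   -2.6]
```

Top and scene now agree to about 5 mm: light (642,46), round key (661,-108.5), rocker press point about (519,34). The current tool yaw (0.292) already matches the rocker, so no twist is needed. I'll close the fingers and move over the board.

Request:
jog_arm:
  deltas: "40 -26 0 0 0;86 -56 0 0 0;132 -86 0 0 0;178 -116 0 0 0;224 -146 0 0 0;270 -176 0 0 0;316 -206 0 0 0;362 -235 0 0 0;400 -260 0 0 0;420 -273 0 0 0"
  squeeze: 20

```text
clock: 1.35
eef_pos: [482.8, -142.6, 191.7]
eef_rot: [-3.141, 0.001, 0.294]
wrist_force: [-0.2, -0.7, 0.1]
finger_gap: 0.9
```

Run:
```python
from cell import manip, optics
import cv2,numpy as np
s=manip.read_state();print({k:np.round(v,3) for k,v in s.items()})
p,d=optics.camera("wrist");c=optics.get_calibration("wrist");print(c)
cv2.imwrite("pics/w1.png",cv2.cvtColor(p,cv2.COLOR_RGB2BGR));np.savez("w1.npz",p=p,d=d,pos=s["eef_pos"],rot=s["eef_rot"])
```

```text
{'clock': np.float64(1.35), 'joints': array([-0.36 ,  0.197,  1.65 ,  0.   ,  1.295,  0.917]), 'qd': array([ 0.337,  0.157, -0.185, -0.004,  0.029,  0.342]), 'effort': array([ -0.906, -48.075, -34.19 ,   0.185,  -0.107,  -0.363]), 'eef_pos': array([ 482.798, -142.606,  191.697]), 'eef_rot': array([-3.141e+00,  1.000e-03,  2.940e-01]), 'wrist_force': array([-0.203, -0.677,  0.15 ]), 'moment': array([-0.007,  0.001, -0.053]), 'finger_gap': np.float64(0.903)}
{'intrinsics': array([[297.31863964,   0.        , 255.91353875],
       [  0.        , 297.31863964, 193.05003834],
       [  0.        ,   0.        ,   1.        ]]), 'hand_eye': array([[ 1.24547326e-04, -9.58861302e-01, -2.83874952e-01,
         8.27280243e+01],
       [ 9.99999917e-01,  2.29628088e-04, -3.36888374e-04,
         1.28660139e+00],
       [ 3.88214887e-04, -2.83874886e-01,  9.58861251e-01,
        -1.92798174e+02],
       [ 0.00000000e+00,  0.00000000e+00,  0.00000000e+00,
         1.00000000e+00]])}
```

View pics/w1.png

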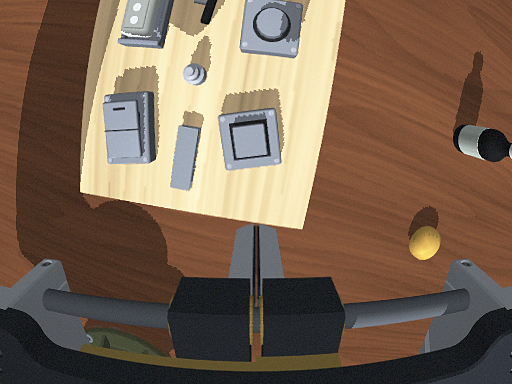

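The wrist view shows the rocker at (130,128) with its mark at (118,108), the round key at (272,20), the light at (147,18) and the square key at (250,138). The arm was still moving in that frame, so I'll take another from rest.

```bash
cat > w.py <<'E'
from cell import manip, optics
import cv2,numpy as np,sys
from scipy.spatial.transform import Rotation as Ro
from h import rect
def look(name):
    s=manip.read_state();p,d=optics.camera("wrist");c=optics.get_calibration("wrist")
    cv2.imwrite(f"pics/{name}.png",cv2.cvtColor(p,cv2.COLOR_RGB2BGR))
    K=c["intrinsics"];v,u=np.mgrid[0:384,0:512]
    a=(u-K[0,2])/K[0,0];b=(v-K[1,2])/K[1,1];th=np.hypot(a,b)+1e-9
    P=np.stack([a/th*np.tan(th)*d,b/th*np.tan(th)*d,d],-1)
    H=c["hand_eye"];R=Ro.from_euler("xyz",s["eef_rot"]).as_matrix()
    W=(P@H[:3,:3].T+H[:3,3])@R.T+s["eef_pos"];W[d<=0]=-999
    print("clk",s["clock"],"pos",s["eef_pos"].round(1),"rot",s["eef_rot"].round(4),"F",s["wrist_force"].round(1),"qd",abs(s["qd"]).max().round(3))
    return p,W
def meas(W,names):
    T=dict(light=((642,46),48,70),cradle=((642,46),26,75),round=((660,-108),45,60),roundbox=((660,-108),27,60),rockpad=((496,28),43,75),rockbox=((496,28),26,75),square=((524,-124),45,60),squarebox=((524,-124),27,60))
    for n in names:
        c,lo,hi=T[n];print(n,end=' ')
        try: rect(W,c,62,lo,hi)
        except Exception as e: print(e)
E
python3 - <<'E'
from w import *
p,W=look("w2")
meas(W,["light","round","roundbox","rockpad","rockbox","square"])
# shelf board height
m=(abs(W[...,0]-560)<60)&(abs(W[...,1]+60)<8);print(np.percentile(W[m][:,2],[20,50]))
E
```

```text
clk 1.4 pos [ 483.7 -141.5  191.7] rot [-3.1408  0.      0.2941] F [ 0.4  1.1 -0.7] qd 0.073
light n 1069 mean [632.8  43.1  56.9] medz 57.7 rect [633.8  46. ] [46.  37.6] 6.6 [[609.0, 62.0], [613.0, 25.0], [659.0, 30.0], [655.0, 67.0]]
round n 740 mean [ 662.  -107.8   50. ] medz 50.1 rect [ 662.3 -107.8] [35.1 35.2] 10.1 [[642.0, -94.0], [648.0, -128.0], [683.0, -122.0], [677.0, -87.0]]
roundbox n 3148 mean [ 659.6 -108.6   40.8] medz 38.5 rect [ 662.6 -107.9] [68.8 68.3] 10.9 [[622.0, -81.0], [635.0, -148.0], [703.0, -135.0], [690.0, -68.0]]
rockpad n 1963 mean [498.6  27.6  52.2] medz 52.2 rect [497.9  29. ] [69.8 46.8] 16.9 [[458.0, 41.0], [471.0, -4.0], [538.0, 17.0], [525.0, 62.0]]
rockbox n 3311 mean [500.6  22.8  46. ] medz 48.9 rect [497.7  28.6] [89.8 62.6] 15.5 [[446.0, 47.0], [463.0, -14.0], [549.0, 10.0], [533.0, 71.0]]
square n 977 mean [ 524.7 -123.4   50.1] medz 50.1 rect [ 524.4 -123.5] [35.9 35.2] 24.3 [[501.0, -115.0], [515.0, -147.0], [548.0, -132.0], [533.0, -100.0]]
[11.60437952 12.40356021]
```

View pics/w2.png

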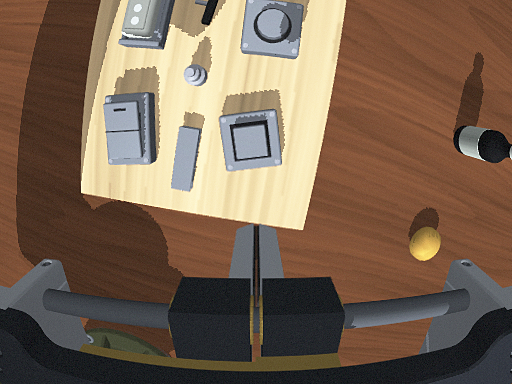

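All three views now agree within a few mm: light (643.5,46.5), rocker press point (521,35.5), round key (662,-108). Next I'll move above the light.

Request:
jog_arm:
  deltas: "40 -26 0 0 0;85 -55 0 0 0;130 -84 0 0 0;170 -110 0 0 0;200 -129 10 0 0;209 -135 30 0 0;209 -135 55 0 0;209 -135 80 0 0;209 -135 93 0 0;209 -135 93 0 0"

```text
clock: 2.7
eef_pos: [642.7, 44.2, 98.3]
eef_rot: [-3.141, 0.001, 0.291]
wrist_force: [-0.7, 0.4, 0.7]
finger_gap: 0.4
```

Run:
```python
from w import *
p,W=look("w3")
meas(W,["light","cradle"])
s=manip.read_state();print(s["eef_pos"].round(2),s["eef_rot"].round(4),s["finger_gap"])
```

```text
clk 2.7 pos [642.7  44.2  98.3] rot [-3.1412e+00  1.5000e-03  2.9110e-01] F [-0.7  0.4  0.7] qd 0.03
light n 2756 mean [651.5  50.3  57.1] medz 58.0 rect [645.2  48.3] [63.8 38.1] 6.4 [[611.0, 64.0], [616.0, 26.0], [679.0, 33.0], [675.0, 71.0]]
cradle n 4558 mean [654.   51.   48.1] medz 55.0 rect [644.5  47.9] [83.5 55.8] 5.9 [[600.0, 71.0], [606.0, 16.0], [689.0, 25.0], [683.0, 80.0]]
[643.23  44.38  99.39] [ 3.1415e+00 -1.0000e-04  2.9130e-01] 0.4928203435052282
```

View pics/w3.png

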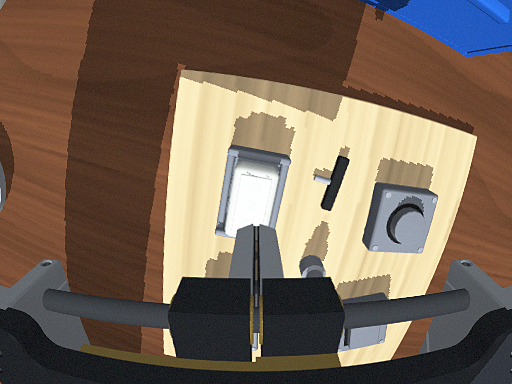

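The tool is aligned to within about 3 mm of the light's centre at (256,200). I'll correct that and press slowly.

Request:
jog_arm:
  deltas: "1.5 -2.5 8 0 0;1.5 -2.5 16 0 0;1.5 -2.5 22 0 0;1.5 -2.5 25 0 0;1.5 -2.5 28 0 0;1.5 -2.5 31 0 0;1.5 -2.5 33 0 0;1.5 -2.5 34 0 0;1.5 -2.5 35 0 0;1.5 -2.5 35 0 0"

```text
clock: 4.0
eef_pos: [644.0, 47.8, 64.0]
eef_rot: [-3.142, -0.0, 0.292]
wrist_force: [-0.3, 0.4, -0.0]
finger_gap: 0.4
```

Run:
```python
from cell import manip
s=manip.read_state();print(s["clock"],s["eef_pos"].round(2),s["wrist_force"].round(2))
```

```text
4.0 [643.97  47.78  64.04] [-0.25  0.41 -0.05]
```

The tips are at z=50 with no residual force, so I'll push a little further to feel for the stop.

Request:
jog_arm:
  deltas: "0 0 0.5 0 0;0 0 1 0 0;0 0 1.5 0 0;0 0 2 0 0;0 0 2 0 0;0 0 2.5 0 0;0 0 2.5 0 0;0 0 3 0 0;0 0 3 0 0;0 0 3 0 0"

```text
clock: 5.25
eef_pos: [644.0, 47.8, 61.0]
eef_rot: [-3.142, 0.0, 0.292]
wrist_force: [-0.2, 1.3, -0.3]
finger_gap: 0.3
```

Run:
```python
from cell import manip
s=manip.read_state();print(s["clock"],s["eef_pos"].round(2),s["wrist_force"].round(2))
```

```text
5.25 [643.96  47.82  61.03] [-0.19  1.28 -0.28]
```

There is no stop felt at tip z=47, so I'll look.

Run:
```python
from w import *
p,W=look("w4")
meas(W,["light","cradle"])
c=p[130:330,190:340];cv2.imwrite("pics/w4z.png",cv2.cvtColor(cv2.resize(c,None,fx=3.5,fy=3,interpolation=cv2.INTER_CUBIC),cv2.COLOR_RGB2BGR))
p,d=optics.camera("scene");c=p[150:270,230:370];cv2.imwrite("pics/s4z.png",cv2.cvtColor(cv2.resize(c,None,fx=4.5,fy=4.5,interpolation=cv2.INTER_CUBIC),cv2.COLOR_RGB2BGR))
```

```text
clk 5.25 pos [644.   47.8  61. ] rot [-3.1416  0.      0.2919] F [-0.2  1.3 -0.3] qd 0.001
light n 2729 mean [657.5  52.   56.6] medz 56.9 rect [645.2  48.2] [63.6 38.2] 6.3 [[612.0, 64.0], [616.0, 26.0], [679.0, 33.0], [675.0, 71.0]]
cradle n 5034 mean [658.4  52.4  46.5] medz 52.5 rect [644.2  48. ] [83.7 56.4] 6.0 [[600.0, 72.0], [606.0, 16.0], [689.0, 24.0], [683.0, 80.0]]
```

View pics/w4z.png

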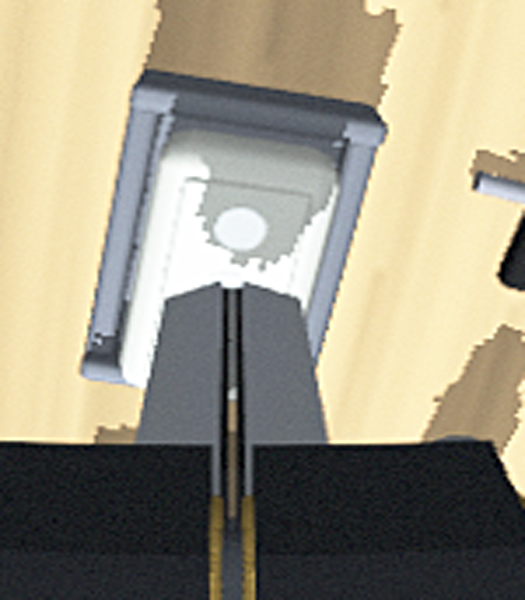

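View pics/s4z.png

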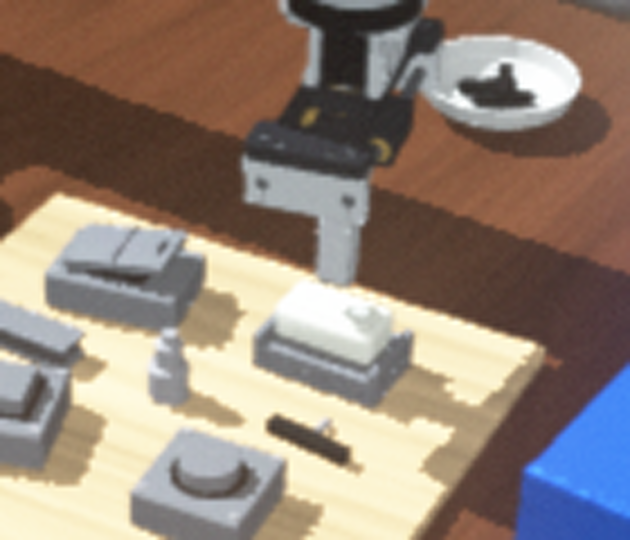

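The light still reads about 57 mm high and hasn't visibly gone down, though the tips should be at 47. I'll measure where the tips really are.

Run:
```python
from w import *
p,W=look("w5")
for v in range(200,290,8): print(v,[W[v,u].round(0).tolist() for u in (245,265)])
p,d=optics.camera("scene");c=optics.get_calibration("scene");K=c["intrinsics"]
for z in (45,50,55,60,65,70):
    q=K@(c["R"]@np.array([644,47.8,z])+c["t"]);q=q[:2]/q[2];print(z,q.round(1),((q-[230,150])*4.5).round())
v,u=np.mgrid[0:384,0:512];P=np.stack([(u-K[0,2])/K[0,0]*d,(v-K[1,2])/K[1,1]*d,d],-1);S=(P-c["t"])@c["R"]
for v in range(196,224,2): print(v,[S[v,u].round(0).tolist() for u in (301,304,307)])
```

```text
clk 5.35 pos [644.   47.8  61. ] rot [-3.1416 -0.      0.2917] F [ 0.2  0.9 -0.1] qd 0.002
200 [[661.0, 60.0, 58.0], [665.0, 46.0, 58.0]]
208 [[656.0, 58.0, 59.0], [660.0, 45.0, 59.0]]
216 [[650.0, 56.0, 58.0], [654.0, 43.0, 59.0]]
224 [[644.0, 55.0, 58.0], [648.0, 41.0, 59.0]]
232 [[652.0, 56.0, 89.0], [655.0, 44.0, 88.0]]
240 [[651.0, 55.0, 99.0], [655.0, 44.0, 101.0]]
248 [[652.0, 55.0, 110.0], [655.0, 45.0, 110.0]]
256 [[651.0, 55.0, 119.0], [654.0, 45.0, 119.0]]
264 [[651.0, 54.0, 127.0], [655.0, 45.0, 128.0]]
272 [[651.0, 54.0, 134.0], [654.0, 45.0, 134.0]]
280 [[675.0, 59.0, 178.0], [677.0, 53.0, 178.0]]
288 [[676.0, 59.0, 184.0], [676.0, 53.0, 182.0]]
45 [303.7 220.4] [332. 317.]
50 [303.8 218.9] [332. 310.]
55 [303.9 217.4] [333. 303.]
60 [304.  215.9] [333. 297.]
65 [304.1 214.4] [333. 290.]
70 [304.2 212.9] [334. 283.]
196 [[675.0, -23.0, 172.0], [684.0, -24.0, 176.0], [688.0, -17.0, 174.0]]
198 [[640.0, 34.0, 123.0], [685.0, -26.0, 172.0], [691.0, -21.0, 172.0]]
200 [[638.0, 37.0, 115.0], [647.0, 38.0, 118.0], [657.0, 36.0, 123.0]]
202 [[641.0, 33.0, 112.0], [648.0, 37.0, 112.0], [655.0, 39.0, 114.0]]
204 [[641.0, 33.0, 105.0], [649.0, 35.0, 108.0], [657.0, 37.0, 110.0]]
206 [[640.0, 36.0, 97.0], [650.0, 34.0, 102.0], [657.0, 38.0, 103.0]]
208 [[641.0, 35.0, 92.0], [649.0, 36.0, 95.0], [658.0, 38.0, 97.0]]
210 [[642.0, 33.0, 87.0], [649.0, 38.0, 87.0], [656.0, 41.0, 88.0]]
212 [[640.0, 38.0, 77.0], [648.0, 39.0, 80.0], [655.0, 44.0, 79.0]]
214 [[628.0, 58.0, 54.0], [601.0, 118.0, 9.0], [608.0, 124.0, 9.0]]
216 [[635.0, 47.0, 56.0], [641.0, 53.0, 56.0], [649.0, 56.0, 57.0]]
218 [[640.0, 40.0, 56.0], [647.0, 44.0, 56.0], [652.0, 50.0, 55.0]]
220 [[644.0, 34.0, 54.0], [651.0, 38.0, 55.0], [659.0, 39.0, 58.0]]
222 [[647.0, 29.0, 52.0], [654.0, 34.0, 52.0], [662.0, 36.0, 54.0]]
```

The tips are really at about z=76, not 47, so the fingers end well short of what `tcp_to_tips` gives. Nothing has been touched. I'll ignore that number and descend slowly by force.

Request:
jog_arm:
  deltas: "0 0 3 0 0;0 0 5 0 0;0 0 7 0 0;0 0 9 0 0;0 0 11 0 0;0 0 12 0 0;0 0 13 0 0;0 0 14 0 0;0 0 15 0 0;0 0 15 0 0"

```text
clock: 6.7
eef_pos: [643.9, 47.8, 46.0]
eef_rot: [-3.142, 0.0, 0.292]
wrist_force: [1.0, -0.5, -0.1]
finger_gap: 0.5
```

Run:
```python
from w import *
p,W=look("w6");print(manip.tcp_to_tips)
meas(W,["light"])
p,d=optics.camera("scene");c=p[150:270,230:370];cv2.imwrite("pics/s6z.png",cv2.cvtColor(cv2.resize(c,None,fx=4.5,fy=4.5,interpolation=cv2.INTER_CUBIC),cv2.COLOR_RGB2BGR))
```

```text
clk 6.7 pos [643.9  47.8  46. ] rot [-3.1415e+00  1.0000e-04  2.9180e-01] F [ 1.  -0.5 -0.1] qd 0.002
14.0
light n 2957 mean [658.5  52.3  56.9] medz 56.7 rect [645.1  48.2] [64. 38.] 6.2 [[611.0, 64.0], [615.0, 26.0], [679.0, 33.0], [675.0, 71.0]]
```

View pics/s6z.png

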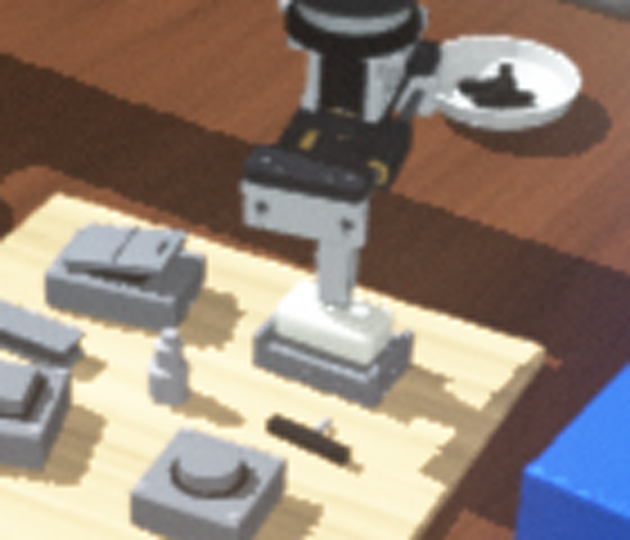

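The tips are now just at the light's top, so tip z ≈ TCP z + 14. I'll continue slowly, expecting about 4 N of friction and then the stop near TCP z ≈ 36.

Request:
jog_arm:
  deltas: "0 0 1 0 0;0 0 2 0 0;0 0 3 0 0;0 0 4 0 0;0 0 5 0 0;0 0 5.5 0 0;0 0 6 0 0;0 0 6.5 0 0;0 0 7 0 0;0 0 7.5 0 0"

```text
clock: 8.05
eef_pos: [644.1, 47.8, 38.6]
eef_rot: [3.142, -0.0, 0.292]
wrist_force: [1.1, 0.2, 3.4]
finger_gap: 0.7
```

Run:
```python
from w import *
p,W=look("w7")
meas(W,["light"])
```

```text
clk 8.05 pos [644.1  47.8  38.6] rot [ 3.1415e+00 -2.0000e-04  2.9180e-01] F [1.1 0.2 3.4] qd 0.008
light n 2456 mean [657.8  51.8  52.3] medz 51.2 rect [644.3  48.1] [62.6 34.6] 6.2 [[611.0, 62.0], [615.0, 28.0], [677.0, 34.0], [673.0, 69.0]]
```

The light is moving at 3.4 N and its top has gone down about 6 mm. I'll carry on to the stop.

Request:
jog_arm:
  deltas: "0 0 0.5 0 0;0 0 1 0 0;0 0 1.5 0 0;0 0 2 0 0;0 0 2.3 0 0;0 0 2.6 0 0;0 0 2.9 0 0;0 0 3.2 0 0;0 0 3.2 0 0;0 0 3.2 0 0"

```text
clock: 9.35
eef_pos: [644.3, 47.8, 37.2]
eef_rot: [3.141, -0.001, 0.292]
wrist_force: [-6.2, -1.4, 19.4]
finger_gap: 0.1
```

Run:
```python
from w import *
p,W=look("w8")
meas(W,["light"])
```

```text
clk 9.35 pos [644.3  47.8  37.2] rot [ 3.1413e+00 -1.1000e-03  2.9190e-01] F [-6.2 -1.4 19.4] qd 0.002
light n 1916 mean [658.1  51.2  52.6] medz 50.5 rect [645.   47.9] [59.6 33.2] 7.3 [[613.0, 61.0], [618.0, 28.0], [677.0, 35.0], [672.0, 68.0]]
```

There is a hard stop at 19 N with TCP z=37.2. I'll lift off and check.

Request:
jog_arm:
  deltas: "0 0 -3 0 0;0 0 -8 0 0;0 0 -15 0 0;0 0 -22 0 0;0 0 -30 0 0;-15 0 -40 0 0;-35 0 -45 0 0;-55 0 -45 0 0;-65 0 -45 0 0;-65 0 -45 0 0"

```text
clock: 10.65
eef_pos: [581.8, 29.0, 80.7]
eef_rot: [3.142, -0.0, 0.292]
wrist_force: [-0.2, -0.2, 0.4]
finger_gap: 0.3
```

Run:
```python
from w import *
p,W=look("w9")
meas(W,["light","cradle","round"])
m=np.hypot(W[...,0]-644,W[...,1]-47.5)<10;print("centre top z",np.median(W[m][:,2]))
m=np.hypot(W[...,0]-662,W[...,1]+108)<12;print("round top z",np.median(W[m][:,2]))
```

```text
clk 10.65 pos [581.8  29.   80.7] rot [ 3.1415e+00 -4.0000e-04  2.9150e-01] F [-0.2 -0.2  0.4] qd 0.027
light n 2853 mean [644.6  48.1  50.3] medz 50.5 rect [644.   48.3] [62.2 33.7] 6.3 [[611.0, 62.0], [615.0, 28.0], [677.0, 35.0], [673.0, 69.0]]
cradle n 6831 mean [644.8  48.1  43. ] medz 46.9 rect [644.1  48. ] [84.9 56.5] 5.9 [[599.0, 72.0], [605.0, 16.0], [689.0, 24.0], [683.0, 81.0]]
round n 1079 mean [ 663.1 -105.7   49.8] medz 50.0 rect [ 663.  -107.3] [35.5 35. ] 87.0 [[645.0, -124.0], [679.0, -126.0], [681.0, -90.0], [646.0, -89.0]]
centre top z 50.71197630898854
round top z 50.09243161071724
```

View pics/w9.png

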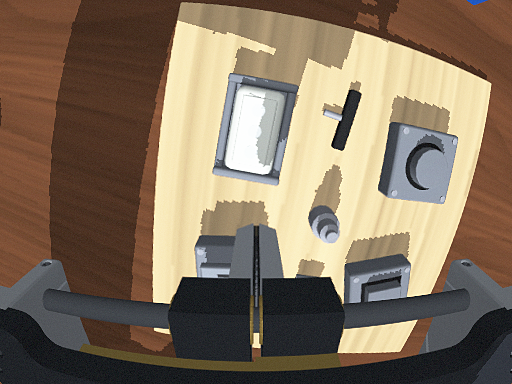

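The light's top is at 50.5 mm, fully home, and clear of the fingers. Next is the rocker at (521,35.5), with contact expected near TCP z ≈ 43.

Request:
jog_arm:
  deltas: "-30 -12 0 0 0;-56.5 -24 0 0 0;-56.5 -24 12 0 0;-56.5 -24 24 0 0;-56.5 -24 32 0 0;-56.5 -24 36 0 0;-56.5 -24 38 0 0;-56.5 -24 40 0 0;-56.5 -24 41 0 0;-56.5 -24 42 0 0"

```text
clock: 11.95
eef_pos: [521.1, 35.8, 38.7]
eef_rot: [3.141, -0.001, 0.292]
wrist_force: [2.6, 0.8, 4.2]
finger_gap: 0.2
```

Run:
```python
from w import *
p,W=look("w10")
p,d=optics.camera("scene");c=p[150:270,210:350];cv2.imwrite("pics/s10z.png",cv2.cvtColor(cv2.resize(c,None,fx=4.5,fy=4.5,interpolation=cv2.INTER_CUBIC),cv2.COLOR_RGB2BGR))
```

```text
clk 11.95 pos [521.1  35.8  38.7] rot [ 3.1413e+00 -1.2000e-03  2.9180e-01] F [2.6 0.8 4.2] qd 0.017
```

View pics/s10z.png

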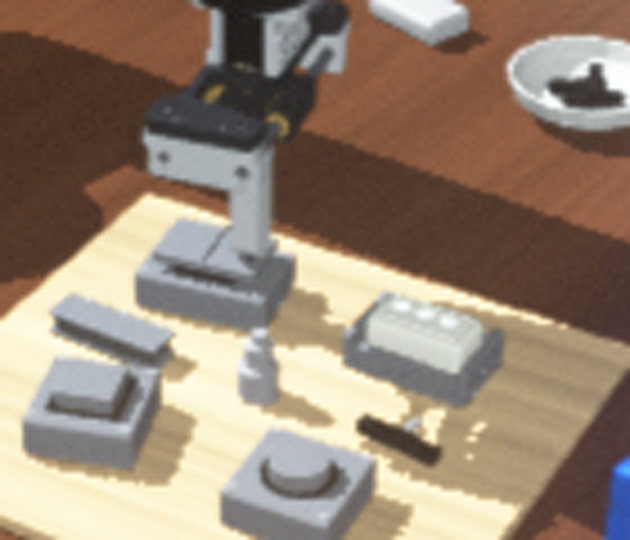

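The scene crop shows the fingers on the far end of the paddle, at (255,255), moving it with 4 N. I'll push on to the stop.

Request:
jog_arm:
  deltas: "0 0 1 0 0;0 0 2 0 0;0 0 3 0 0;0 0 3.5 0 0;0 0 4 0 0;0 0 4.5 0 0;0 0 5 0 0;0 0 5.5 0 0;0 0 6 0 0;0 0 6 0 0"

```text
clock: 13.3
eef_pos: [521.6, 35.9, 34.9]
eef_rot: [3.141, -0.002, 0.292]
wrist_force: [-7.1, 1.1, 34.2]
finger_gap: 0.4
```

There is a hard stop at 34 N. I'll lift and look.

Request:
jog_arm:
  deltas: "0 0 -4 0 0;0 0 -10 0 0;0 0 -18 0 0;0 0 -28 0 0;0 0 -40 0 0;-20 0 -55 0 0;-50 0 -65 0 0;-80 0 -70 0 0;-90 0 -70 0 0;-90 0 -70 0 0"

```text
clock: 14.55
eef_pos: [434.8, 9.9, 102.7]
eef_rot: [3.141, -0.001, 0.291]
wrist_force: [0.6, 0.0, 0.0]
finger_gap: 0.5
```

Run:
```python
from w import *
p,W=look("w11")
meas(W,["rockpad","light","round","square"])
a=np.array([np.cos(.285),np.sin(.285)])
Q=W[...,:2]-[498,29];s=Q@a;t=Q@np.array([-a[1],a[0]])
m=(abs(t)<18)&(W[...,2]>35)&(W[...,2]<70)
for x in range(-30,35,6):
    k=m&(abs(s-x)<3)
    if k.sum()>5: print(x,k.sum(),np.median(W[k][:,2]).round(1))
k=m&(abs(s)<30);f=np.polyfit(s[k],W[k][:,2],1);print(f)
```

```text
clk 14.55 pos [434.8   9.9 102.7] rot [ 3.1413e+00 -8.0000e-04  2.9150e-01] F [0.6 0.  0. ] qd 0.027
rockpad n 4671 mean [497.4  29.3  52.1] medz 52.2 rect [497.3  29. ] [69.8 46.4] 16.8 [[457.0, 41.0], [471.0, -3.0], [537.0, 17.0], [524.0, 61.0]]
light attempt to get argmax of an empty sequence
round n 820 mean [ 661.1 -106.1   49.8] medz 50.0 rect [ 662.2 -107.5] [34.8 34.9] 26.4 [[639.0, -100.0], [654.0, -131.0], [686.0, -115.0], [670.0, -84.0]]
square n 1276 mean [ 524.4 -121.3   49.9] medz 50.0 rect [ 524.4 -122.8] [36.5 36.9] 23.5 [[500.0, -113.0], [515.0, -147.0], [548.0, -132.0], [534.0, -99.0]]
-30 310 57.0
-24 340 56.0
-18 324 55.0
-12 328 54.1
-6 334 53.1
0 308 52.2
6 339 51.1
12 319 50.2
18 306 49.2
24 307 48.3
30 306 47.4
[-0.16220428 52.14319526]
```

View pics/w11.png

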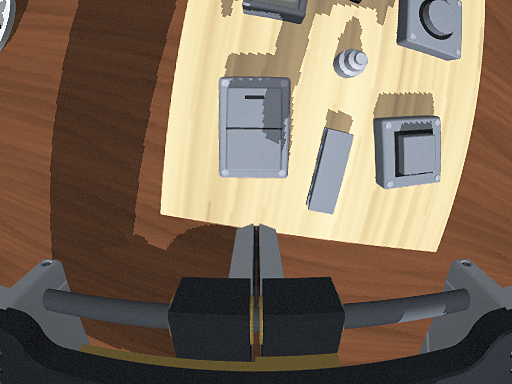

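The paddle now slopes -0.162 rad, which is the full 0.32 travel. Next is the round key at (662,-108).

Request:
jog_arm:
  deltas: "36 35 0 0 0;72 70 0 0 0;110 106 0 0 0;146 142 0 0 0;175 170 0 0 0;184 178 0 0 0;184 178 15 0 0;184 178 30 0 0;184 178 42 0 0;184 178 50 0 0"

```text
clock: 15.85
eef_pos: [661.6, -107.3, 51.4]
eef_rot: [-3.141, 0.001, 0.292]
wrist_force: [-0.0, -0.4, 0.4]
finger_gap: 0.4
```

Run:
```python
from w import *
p,W=look("w12")
meas(W,["round","roundbox"])
p,d=optics.camera("scene");c=p[170:290,230:370];cv2.imwrite("pics/s12z.png",cv2.cvtColor(cv2.resize(c,None,fx=4.5,fy=4.5,interpolation=cv2.INTER_CUBIC),cv2.COLOR_RGB2BGR))
```

```text
clk 15.85 pos [ 661.6 -107.3   51.4] rot [-3.1412e+00  6.0000e-04  2.9200e-01] F [-0.  -0.4  0.4] qd 0.107
round n 1058 mean [ 670.2 -105.4   49.9] medz 50.1 rect [ 667.6 -106.3] [25.5 34.8] 21.7 [[649.0, -95.0], [662.0, -127.0], [686.0, -118.0], [673.0, -85.0]]
roundbox n 6203 mean [ 672.  -105.2   40. ] medz 38.4 rect [ 663.2 -107.8] [67.8 68.5] 10.6 [[624.0, -80.0], [636.0, -148.0], [703.0, -135.0], [690.0, -68.0]]
```

View pics/s12z.png

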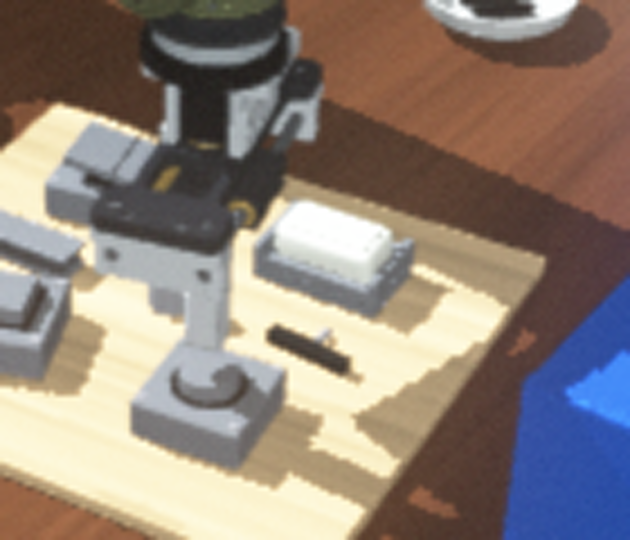

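The fingers are centred over the round key, and the light still sits home. Contact is expected at TCP z ≈ 37 and fully down at about 30.

Request:
jog_arm:
  deltas: "0.5 0.5 8 0 0;0.5 0.5 13 0 0;0.5 0.5 16 0 0;0.5 0.5 18 0 0;0.5 0.5 20 0 0;0.5 0.5 21.5 0 0;0.5 0.5 23 0 0;0.5 0.5 24 0 0;0.5 0.5 24.5 0 0;0.5 0.5 24.5 0 0"

```text
clock: 17.2
eef_pos: [662.8, -108.0, 29.7]
eef_rot: [3.141, -0.001, 0.292]
wrist_force: [-10.7, 1.3, 18.3]
finger_gap: 0.7
```

It reads 18 N, well above the 6 N spring, so the key is at its stop at the expected height. I'll let it up.

Request:
jog_arm:
  deltas: "0 0 -4 0 0;0 0 -8 0 0;0 0 -14 0 0;0 0 -22 0 0;0 0 -35 0 0;-15 0 -50 0 0;-45 0 -70 0 0;-80 0 -90 0 0;-115 0 -105 0 0;-120 0 -110 0 0"

```text
clock: 18.45
eef_pos: [547.0, -143.1, 139.8]
eef_rot: [3.14, -0.002, 0.291]
wrist_force: [0.5, -0.0, -0.4]
finger_gap: 0.5
```

Run:
```python
from w import *
p,W=look("w13")
meas(W,["light","round","rockpad","square"])
for n,x,y in [("light",644,47.5),("round",662,-108),("square",524,-123),("rock far",521,35.5),("rock near",475,22)]:
    m=(np.hypot(W[...,0]-x,W[...,1]-y)<8)
    if m.sum(): print(n,m.sum(),np.median(W[m][:,2]).round(1))
```

```text
clk 18.45 pos [ 547.  -143.1  139.8] rot [ 3.1403e+00 -1.8000e-03  2.9070e-01] F [ 0.5 -0.  -0.4] qd 0.063
light n 1256 mean [643.7  46.5  50.4] medz 50.5 rect [642.9  47.1] [60.9 33.7] 4.9 [[611.0, 61.0], [614.0, 28.0], [675.0, 33.0], [672.0, 66.0]]
round n 1076 mean [ 662.6 -107.9   50.1] medz 50.1 rect [ 662.9 -107.5] [34.3 34.6] 17.1 [[641.0, -96.0], [652.0, -129.0], [684.0, -119.0], [674.0, -86.0]]
rockpad n 2234 mean [498.8  27.   51.9] medz 51.9 rect [498.   29.2] [69.1 47.2] 15.7 [[458.0, 43.0], [471.0, -3.0], [538.0, 16.0], [525.0, 61.0]]
square n 1166 mean [ 525.7 -123.2   50. ] medz 50.1 rect [ 524.5 -123.2] [35.5 35.5] 24.0 [[501.0, -114.0], [516.0, -147.0], [548.0, -132.0], [534.0, -100.0]]
light 150 51.0
round 220 50.2
square 182 50.2
rock far 142 48.4
rock near 133 56.0
```

View pics/w13.png

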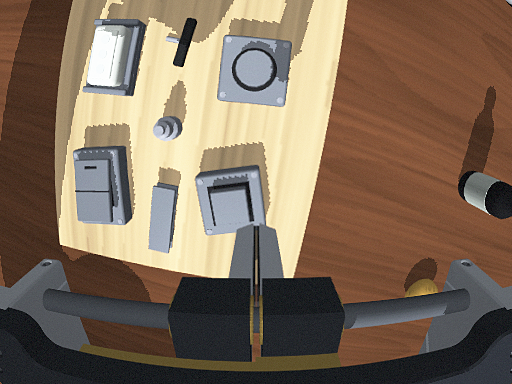

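The light is down at (117,55), the rocker is over, and both keys are up at 50 mm. The arm is clear, so I'll hand in.

```bash
python3 -c "
from cell import workorder,manip
print(workorder.sign_off());print(manip.read_state()['clock'])"
```

```text
the job is handed in; nothing more can be done
None
the job is handed in; nothing more can be done
```

I pressed the rear light home, then the rocker over, then the round key down and up. All three were done with closed fingertips, and I handed the job in at about 18.5 s; the sign-off gives no verdict.

| Part | Force at the stop | Last wrist-camera check |
|---|---|---|
| Light | 19 N | top at 50.5–51 mm; was 58–60 mm |
| Rocker | 34 N | press point at 48.4 mm, near end up at 56 mm, slope −0.16 rad (fully over) |
| Round key | 18 N | back up at 50.1 mm |
| Square key | not touched | still up at 50.1 mm |

Two things disagreed along the way:
- **Fingertip distance:** the stated `tcp_to_tips` (14 mm ahead of the TCP) did not match. The tips ended about 13 mm behind the TCP, so my first press on the light stopped in the air. From then on I went by contact force and the camera pictures.
- **Camera views:** the scene camera read about 5 mm off the top camera. I aimed using the wrist camera together with the other two.

The loose items on the board looked unmoved in the last picture, but I did not measure them. The patch tin and the dish were not in that view. The arm was clear of everything when I handed in.

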